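# Start the bench thermometer and hold its probe through both guide bushings

### The arm

A 6-joint arm with a two-finger parallel gripper is mounted at the origin on the work surface. World frame = base frame: x ahead of the robot, y to its left, z up, the work surface at z = 0. Lengths are in m, angles in rad, forces in N, time in s.
With the tool pointing down it reaches from about 0.35 to 0.775 m from the base axis. Payload 7.3 kg.
Tool frame: the origin (TCP) lies at the very end of the fingers, on their centre line; the grasp point (between the pads) lies 19 mm behind it; z points along the fingers, y is the direction in which the jaws open and shut (so a half turn about z gives the same grasp; the last joint's range is limited). The gripper opens to 92 mm and grips with 3 to 60 N. Pads are 19 mm wide; open, the fingers measure 130 mm over their backs; the gripper's body (75 mm by 190 mm) begins 47 mm behind the grasp point.
Start: joints at [1.043, 0.342, 1.524, -0, 1.275, -0.146], TCP at [0.196, 0.487, 0.227] pointing down, gripper open.
Joint ranges: [-2.53, 2.53], [-0.77, 2.02], [0.04, 2.7], [-1, 4.14], [0.28, 2.66], [-3.11, 3.11]. Speed limits (rad/s): [2.57, 2.57, 3.14, 3.14, 3.14, 3.14].

### API

Orientations are given as a unit quaternion [x, y, z, w].
In Python, from station import bot, grab_frame, ticket, models gives the robot as it stands. The module is installed in compiled form; this text tells all that it offers.
- The arm moves only by the shell command python3 -m pendant 'ROWS' [FORCE]. ROWS is a JSON object of lists of equal length, an entry for each row: "dp": the shift along the tool's x, y, z in mm, a list of three; "angular": the turn, a rotation vector about the tool's x, y, z in rad, a list of three; "gripper": the closure, from 0 (fully open) to 1 (shut). A call has 1 to 8 rows; each row is the pose to reach, as a shift and turn from the pose commanded when the call began, along the tool's axes at that moment; what a row does not reach only later rows make up. A row lasts 1/12 s, in which the tool goes at most 41.7 mm and 7.16 degrees, less where a joint would pass 70% of its speed; a pose out of reach is approached as far as the arm can. A call with a gripper value outside its range is refused whole. The fingers move at their own pace and stop on an object; FORCE is the grip in N (left out, the last holds). Time passes only in rows, so rows that repeat a pose let the fingers close. It gives the time, the measured TCP pose, the force and the opening at its end, in the units of the state.
- bot.get_obs(): the state, without advancing time (a new reading comes with each control period).
- grab_frame(name): name is "scene" or "top" or "wrist"; returns a dict with "img" (400x640x3 uint8, red, green, blue), "fovy" (degrees; the focal length in pixels is half the picture's height over the tangent of half this angle, whatever the lens; pixels are square), "cx", "cy" (the principal point, pixels), "R" (3x3) and "t" (3): a world point X has camera coordinates R X + t. Camera axes: x right, y down, z forward; pixel columns grow to the right and rows downward; lengths in m; the calibration is good to about 2 mm. A picture is of the moment at which its call begins. There is no depth.
- ticket.sign_off(): hands the job in, once; it reports no verdict.
Trained networks look in a picture, given as the dict that the camera call returned (one of the last four; its "shot" number tells which), for a name from the list of things; names that differ only in an ending like _2 or _b are one class to them, and where a whole thing is asked for, a point or a joint stands for the part that bears it (a point fixed in the world has none). Each returns a list of dicts, best first, with "p" (0 to 1); they miss things now and then, are a little off and sometimes report something else, mostly with a low value. They report only what shows in the picture. A call takes as long as a camera call. They do not tell look-alikes from the thing itself.
- models.search_frame(picture, name): "bbox" ([centre column, centre row, width, height] in pixels, round what is visible of it).
The state is a dict: "clock": time; "joint_pos": joint angles; "dq": joint speeds; "joint_torque": joint torques, N m; "eef_pos": TCP position; "orientation": TCP orientation; "ft_force": force on the tool from outside, world axes, zero at the start; "wrist_torque": the same for the moment, N m; "finger_gap": finger opening in m.
Only numpy, scipy, OpenCV 4.12 (cv2) and the standard library are available. Lean on these libraries where they do the work, as an engineer would, in place of code of your own. Each camera call takes 0.05 s, during which the arm holds its last target.

### The job

Start the measurement on the bench meter by pressing its keys fully in, one at a time, letting each come back up: first the round key, then the square key, then the long bar key. Then lift the thin steel temperature probe (the one with the tall handle) out of the rack, thread it down through the upper and then the lower bushing of the probe stand, and finish while still holding it there by its handle, upright and still, its tip hanging about midway in the gap between the lower bushing and the base plate, clear of both. Do not disturb the electrode in the rack, the bottle or the beaker.

Things in the scene. Friction and masses are not known exactly. Their poses are not given: they have to be found in the camera images.
- meter: White bench meter, a flat box 150 x 200 mm, 50 mm high, fixed to the bench; origin at the centre of its underside, z up. Its blank dark display is on the +x half of the top; its three black keys stand in a row along its y axis, 28 mm to the -x side of its centre, 55 mm apart; which key is where varies.
- round_key_top (a point): Centre of the top of the round key (28 mm across), 62 mm above the bench when up. Moves down with the key.
- square_key_top (a point): Centre of the top of the square key (25 x 25 mm), 62 mm above the bench when up. Moves down with the key.
- bar_key_top (a point): Centre of the top of the bar key (44 mm along the meter's x axis, 14 mm wide), 62 mm above the bench when up. Moves down with the key.
- round_key (a joint): Round key's travel straight down: 0 up, 0.005 m fully in; a spring pushes it back up (about 1.5 N to start, 4 N at the bottom).
- square_key (a joint): Square key's travel, as for the round key.
- bar_key (a joint): Bar key's travel, as for the round key.
- rack: White plastic hanging rack, fixed to the bench: a plate 56 x 196 mm and 8 mm thick, its top 125 mm above the bench, on a leg at each end of its y axis. Origin on the bench under the plate's centre, z up. Two 12 mm through holes, 45 mm to the +y and -y side of the centre; the probe hangs in one and the electrode in the other (which varies).
- probe: Temperature probe, 50 to 100 g, hanging in the rack: a bare steel rod 8 mm in diameter and 115 mm long with a tapered tip, below a black round handle 18 mm in diameter and 44 mm tall. Origin at the tip; z points along the rod to the handle. The handle's underside is 115 mm and its top 159 mm from the tip. In the rack the handle's underside rests on the plate, the tip 10 mm above the bench.
- probe_handle (a point): Point on the probe's axis in the handle, 145 mm from the tip and 30 mm above the handle's underside: where to grip it, from above.
- electrode: Bystander, loose, hanging in the other hole: glass stem 9 mm in diameter, 100 mm long, with a low wide grey cap 26 mm in diameter and 16 mm tall. Origin at its lower end.
- stand: Probe stand, fixed to the bench: grey base plate 140 x 110 mm, 10 mm thick; a post of 18 mm diameter 58 mm to the -x side of the origin, top 112 mm above the bench, carries two brass bushing blocks 28 x 28 mm and 15 mm thick, one above the other. Both holes are 11 mm in diameter, upright on the z axis through the origin, with 3 mm lead-in chamfers at the top. Origin on the bench below the holes, z up. Nothing stands higher than 112 mm.
- upper_bushing (a point): Centre of the top of the upper bushing, 110 mm above the bench (its underside is at 95 mm).
- lower_bushing (a point): Centre of the top of the lower bushing, 60 mm above the bench (its underside is at 45 mm, so a 35 mm gap is left above the base plate).
- bottle: Bystander: loose glass bottle with a blue cap, 64 mm in diameter, 130 mm high, on the bench. Origin at the centre of its underside.
- beaker: Bystander: loose glass beaker, 68 mm across, 85 mm high, on the bench. Origin at the centre of its underside.
Things that resemble listed ones, but are neither listed nor needed, are in the scene too. What is meant by the probe is not pink, purple or yellow, and is the smaller of those in its own colour.

How it is judged:
On the way, in this order (a step that is already met when the one before it is completed fails the run):
1. the round key is pressed in, the others up (value of joint round_key above 0.0035 m and value of joint each of square_key, bar_key below 0.0015 m), for 0.05 s.
2. then the square key is pressed in, the others up (value of joint square_key above 0.0035 m and value of joint each of round_key, bar_key below 0.0015 m), for 0.05 s.
3. then the bar key is pressed in, the others up (value of joint bar_key above 0.0035 m and value of joint each of round_key, square_key below 0.0015 m), for 0.05 s.
4. the keys are up again and the gripped probe is lifted out of the rack (value of joint each of round_key, square_key, bar_key below 0.0015 m and contact force between the fingers and probe above 1 N and height (world z) of probe above 0.118 m), for 0.1 s.
5. the gripped probe's tip is down in the upper bushing, above the lower one (contact force between the fingers and probe above 1 N and angle between the z axis of probe and the z axis of stand, either way round below 0.12 rad and horizontal distance between probe and upper_bushing below 0.008 m and z of probe in the frame of stand between 0.061 and 0.108 m), for 0.05 s.
6. the gripped probe spans both bushings, its tip in the gap above the base plate (contact force between the fingers and probe above 1 N and angle between the z axis of probe and the z axis of stand, either way round below 0.12 rad and horizontal distance between probe and lower_bushing below 0.006 m and horizontal distance between probe_handle and upper_bushing below 0.014 m and z of probe in the frame of stand between 0.014 and 0.041 m), for 0.2 s.
At the end, for the whole second after the job is handed in: Fingers hold the probe (over 1 N), still, within 0.12 rad of upright, down through both bushings: tip within 6 mm of the lower axis, handle within 14 mm of the upper, tip 14 to 41 mm above the bench, so nothing else carries it. Keys up; electrode, bottle, beaker within 20 mm of their start (all of step 6 and linear speed of probe below 0.03 m/s and distance of each of electrode, bottle, beaker from where it was at the start of the episode below 0.02 m and value of joint each of round_key, square_key, bar_key below 0.0015 m); the arm keeps its last pose, push and grip.
It fails at once if the electrode, bottle or beaker is moved more than 30 mm (distance of any of electrode, bottle, beaker from where it was at the start of the episode above 0.03 m).
It fails at once if two keys are pressed at once (value of joint each of round_key, square_key above 0.0025 m or value of joint each of square_key, bar_key above 0.0025 m or value of joint each of round_key, bar_key above 0.0025 m).
It also fails if it takes over 64 s, if anything falls off the work surface, if the arm or the gripper's body presses on something with over 40 N, if the wrist force passes 120 N, or if a joint passes its speed limit or range.

## Working session

There is one attempt and no reset: what is moved stays moved. The work goes in short steps, Python scripts to look and compute and a shell command to move; the robot and the scene stay as the last step left them, time stands still between calls to the robot, and variables do not carry over. Pictures are saved under pics/ and viewed, and the job is handed in when it is done.

```bash
mkdir -p pics; cat > h.py <<'E'
import numpy as np, cv2
from station import bot, grab_frame, ticket, models
from scipy.spatial.transform import Rotation as Ro
def f(p): return p["img"].shape[0]/2/np.tan(np.radians(p["fovy"])/2)
def ray(p,u,v):
    R=np.array(p["R"]);t=np.array(p["t"]);d=R.T@np.array([(u-p["cx"])/f(p),(v-p["cy"])/f(p),1]);return -R.T@t,d
def atz(p,u,v,z):
    c,d=ray(p,u,v);return c+d*(z-c[2])/d[2]
def proj(p,X):
    c=np.array(p["R"])@np.array(X)+np.array(p["t"]);return np.array([p["cx"]+f(p)*c[0]/c[2],p["cy"]+f(p)*c[1]/c[2]])
def save(p,n): cv2.imwrite("pics/"+n,cv2.cvtColor(p["img"],cv2.COLOR_RGB2BGR))
E
python3 - <<'E'
from h import *
np.set_printoptions(precision=4,suppress=True)
o=bot.get_obs()
for k in o: print(k,o[k])
for n in ["scene","top","wrist"]:
    p=grab_frame(n); save(p,n+"0.png"); print(n,p["fovy"],p["cx"],p["cy"],p.keys(), -np.array(p["R"]).T@p["t"])
    for m in ["meter","round_key_top","square_key_top","bar_key_top","rack","probe","electrode","stand","bottle","beaker"]:
        print(m,[(np.round(d["bbox"]),round(d["p"],2)) for d in models.search_frame(p,m)][:4])
E
```

```text
clock 0.0
joint_pos [ 1.043   0.3427  1.525  -0.      1.2754 -0.146 ]
dq [-0.0006  0.0012  0.0012 -0.0001  0.0016  0.0011]
joint_torque [ -0.0004 -43.1224 -24.4219   0.0718   0.0558  -0.0001]
eef_pos [0.1954 0.4868 0.2261]
orientation [ 0.1898  0.9818 -0.0007 -0.0002]
ft_force [ 0.1316  0.4723 -0.416 ]
wrist_torque [-0.0239  0.057   0.0154]
finger_gap 0.09197563203836909
scene 49.151256788419666 322.88940906645655 198.30682895524973 dict_keys(['img', 'fovy', 'cx', 'cy', 'R', 't', 'shot']) [1.0589 0.6361 0.8657]
meter [(array([414., 252.,  15.,  48.]), 0.73), (array([299., 146.,  71.,  59.]), 0.61)]
round_key_top [(array([318., 144.,   8.,   6.]), 0.62)]
square_key_top [(array([308., 136.,  12.,   9.]), 0.5)]
bar_key_top [(array([318., 143.,  10.,   6.]), 0.55), (array([329., 211.,  60.,  54.]), 0.22)]
rack [(array([427., 279.,  88., 105.]), 0.97), (array([308., 134.,   9.,   9.]), 0.6)]
probe [(array([383., 264.,  19.,  55.]), 0.91), (array([437., 210.,  22.,  56.]), 0.78), (array([464., 246.,  22.,  46.]), 0.77), (array([414., 251.,  16.,  49.]), 0.71)]
electrode [(array([444., 280.
[... 743 characters left out ...]
(array([197., 274.,  23.,  14.]), 0.59), (array([204., 194.,  31.,  26.]), 0.52), (array([181., 291.,  27.,  10.]), 0.52), (array([212., 290.,  34.,  15.]), 0.5)]
electrode [(array([200., 237.,  13.,  10.]), 0.62)]
stand [(array([315., 223.,  62.,  62.]), 0.72)]
bottle [(array([405., 144.,  35.,  30.]), 0.68), (array([315., 224.,  65.,  66.]), 0.51), (array([458., 277.,   5.,  16.]), 0.18)]
beaker [(array([228., 158.,  27.,  31.]), 0.85)]
wrist 67.0010092453225 322.5605337458417 196.20540194895932 dict_keys(['img', 'fovy', 'cx', 'cy', 'R', 't', 'shot']) [0.1347 0.5113 0.3841]
meter []
round_key_top []
square_key_top []
bar_key_top []
rack []
probe []
electrode []
stand []
bottle []
beaker []
```

View pics/scene0.png

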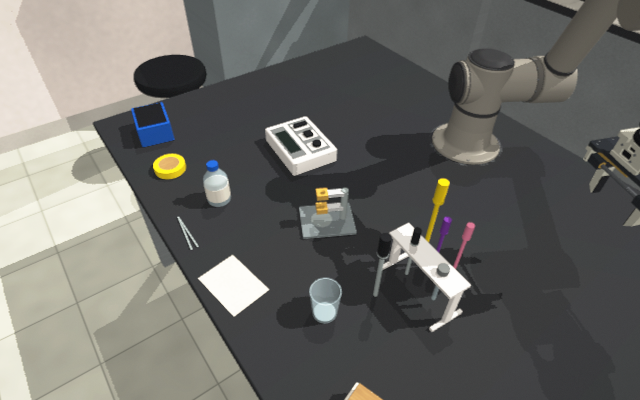

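View pics/top0.png

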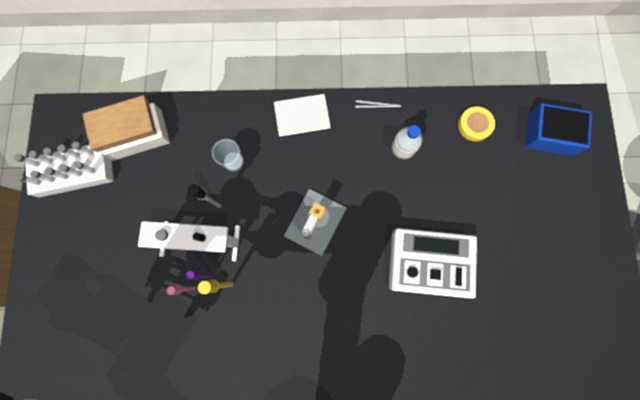

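```bash
python3 - <<'E'
import cv2
a=cv2.imread("pics/top0.png")
cv2.imwrite("pics/top0a.png",cv2.resize(a[165:325,120:260],None,fx=4,fy=4,interpolation=cv2.INTER_CUBIC)[:600])
cv2.imwrite("pics/top0b.png",cv2.resize(a[190:310,280:480],None,fx=4,fy=4,interpolation=cv2.INTER_CUBIC))
a=cv2.imread("pics/scene0.png")
cv2.imwrite("pics/scene0a.png",cv2.resize(a[190:340,350:500],None,fx=4,fy=4,interpolation=cv2.INTER_CUBIC))
E
```

```text
(no output)
```

View pics/top0a.png

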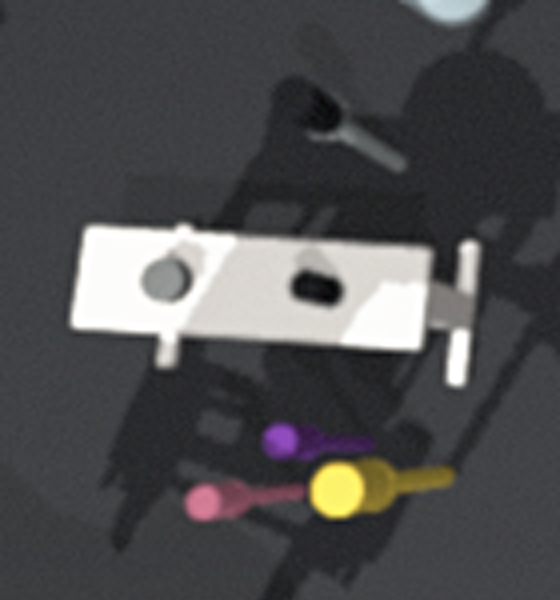

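View pics/top0b.png

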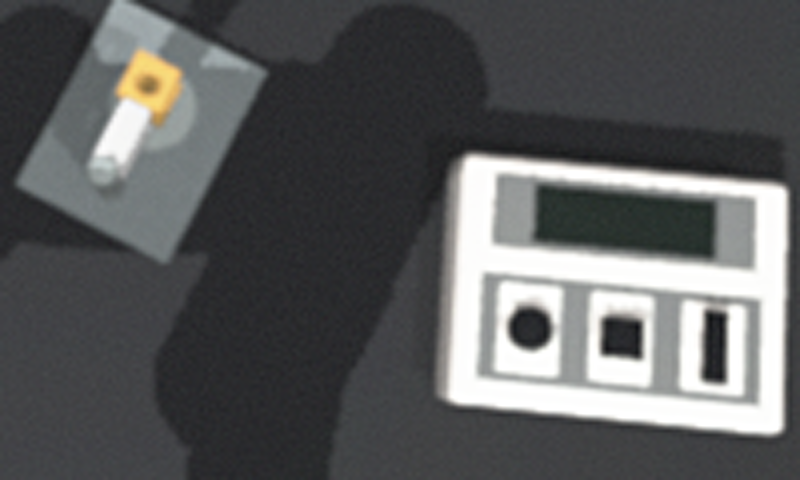

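View pics/scene0a.png

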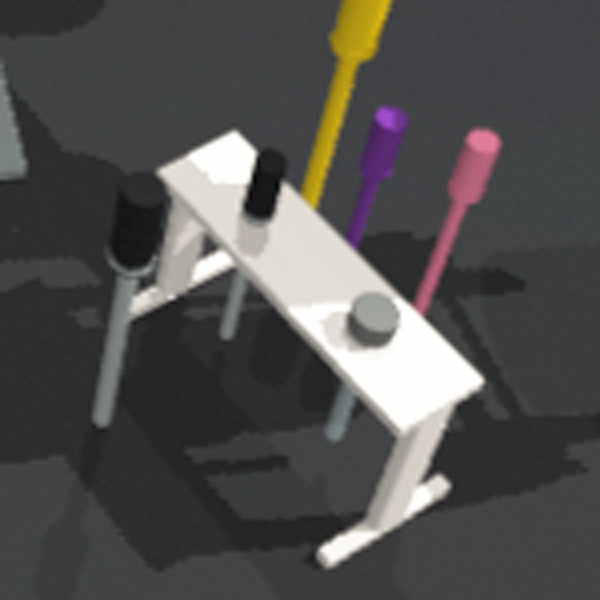

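The top view shows the keys from left to right: round (412,272), square (435,274) and bar (459,277). The rack's slim black probe is at about (199,236) and the electrode at (161,235). The upper bushing is at (317,211). The large black, yellow, pink and purple look-alikes stand next to the rack. Next I'll measure positions.

```bash
python3 - <<'E'
from h import *
np.set_printoptions(precision=4,suppress=True)
p=grab_frame("top"); o=lambda u,v:(280+u/4,190+v/4); r=lambda u,v:(120+u/4,165+v/4)
P={}
for n,uv,z in [("round",o(530,327),.062),("sq",o(621,337),.062),("bar",o(715,346),.062),("bush",o(149,84),.11),("post",o(101,172),.112),
 ("probetop",r(304,286),.169),("elec",r(166,280),.141),("beaker",(228,156),.085),("bottle",(414,131),.13),
 ("rTL",r(86,226),.125),("rTR",r(432,246),.125),("rBR",r(422,352),.125),("rBL",r(70,328),.125),
 ("purple",r(282,440),.15),("pink",r(205,502),.2),("yel",r(338,490),.25),("bigblack",r(315,100),.2)]:
    P[n]=atz(p,*uv,z); print(n,np.round(P[n],4))
s=grab_frame("scene")
for n in P: print(n,proj(s,P[n]).round(1))
d=P["bar"]-P["round"];print(np.linalg.norm(d)/2)
E
```

```text
round [ 0.4398 -0.2143  0.062 ]
sq [ 0.4331 -0.2677  0.062 ]
bar [ 0.427  -0.3229  0.062 ]
bush [0.582  0.0089 0.11  ]
post [0.5312 0.037  0.112 ]
probetop [0.5221 0.2682 0.169 ]
elec [0.5293 0.3544 0.141 ]
beaker [0.7265 0.2267 0.085 ]
bottle [ 0.7658 -0.2223  0.13  ]
rTL [0.5625 0.4087 0.125 ]
rTR [0.5477 0.2114 0.125 ]
rBR [0.4882 0.2152 0.125 ]
rBL [0.5049 0.4135 0.125 ]
purple [0.4413 0.2826 0.15  ]
pink [0.4117 0.3025 0.2   ]
yel [0.4183 0.2205 0.25  ]
bigblack [0.617  0.2564 0.2   ]
round [316.  141.8]
sq [307.7 132.3]
bar [299.3 123.1]
bush [322.  191.3]
post [345. 189.]
probetop [417.3 229.2]
elec [442.3 265.6]
beaker [327.4 285.5]
bottle [211.8 163.1]
rTL [449.6 296.7]
rTR [387.7 231.5]
rBR [408.  221.2]
rBL [470.7 284.1]
purple [446.4 223.1]
pink [468.  207.1]
yel [442.3 170. ]
bigblack [381.9 236. ]
0.054660544588029214
```

```bash
cat > g.py <<'E'
import sys
from h import *
o=bot.get_obs();q=Ro.from_quat(o["orientation"]);p=np.array(o["eef_pos"]);M=q.as_matrix()
print("t",round(o["clock"],2),"p",p.round(4),"yawY",round(np.degrees(np.arctan2(M[1,1],M[0,1])),2),"z",M[:,2].round(4),"F",np.round(o["ft_force"],1),"gap",round(o["finger_gap"],4),"q",np.round(o["joint_pos"],2))
a=list(map(float,sys.argv[1:]))
for i in range(0,len(a),4):
    T=np.array(a[i:i+3]);y=np.radians(a[i+3])
    Y=np.array([np.cos(y),np.sin(y),0]);Z=np.array([0,0,-1.]);X=np.cross(Y,Z)
    N=np.stack([X,Y,Z],1)
    print("dp",(M.T@(T-p)*1000).round(1),"ang",Ro.from_matrix(M.T@N).as_rotvec().round(3))
E
python3 g.py .195 .487 .30 68 .30 .33 .30 42 .42 .05 .30 18 .4398 -.2143 .2 -6.7
```

```text
t 1.75 p [0.1956 0.4872 0.2268] yawY 68.13 z [ 1.e-04  1.e-04 -1.e+00] F [ 0.2  0.5 -0.8] gap 0.0921 q [ 1.04  0.34  1.52 -0.    1.28 -0.15]
dp [  0.5  -0.4 -73.2] ang [0.    0.    0.002]
dp [-155.5 -107.   -73.3] ang [0.    0.    0.456]
dp [-371.1 -322.1  -73.3] ang [ 0.    -0.     0.875]
dp [-488.  -560.1   26.7] ang [ 0.    -0.     1.306]
```

```bash
python3 -m pendant '{"dp":[[0,0,-41],[0,0,-73],[-38,-27,-73],[-76,-54,-73],[-115,-80,-73],[-155,-107,-73],[-188,-137,-73],[-220,-167,-73]],"angular":[[0,0,0],[0,0,0.1],[0,0,0.2],[0,0,0.3],[0,0,0.4],[0,0,0.5],[0,0,0.6],[0,0,0.7]],"gripper":[1,1,1,1,1,1,1,1]}' 20; python3 g.py .42 .05 .30 18 .4398 -.2143 .2 -6.7
```

```text
clock: 2.42
eef_pos: [0.3264, 0.2725, 0.2998]
orientation: [0.517, 0.856, 0.0, 0.0]
ft_force: [0.9, -0.1, -0.5]
finger_gap: 0.0431
t 2.42 p [0.3264 0.2725 0.2998] yawY 27.76 z [ 7.e-04  3.e-04 -1.e+00] F [ 0.9 -0.1 -0.5] gap 0.0431 q [ 0.51  0.1   1.64 -0.    1.4   0.03]
dp [-2.405e+02 -2.080e+01 -2.000e-01] ang [ 0.001 -0.     0.17 ]
dp [-483.6 -126.5   99.8] ang [ 0.001 -0.     0.601]
```

```bash
python3 -m pendant '{"dp":[[-40,-4,0],[-80,-8,0],[-120,-12,0],[-160,-16,0],[-200,-18,0],[-240,-20,0],[-278,-34,0],[-316,-52,0]],"angular":[[0,0,0.05],[0,0,0.1],[0,0,0.15],[0,0,0.2],[0,0,0.25],[0,0,0.3],[0,0,0.35],[0,0,0.4]],"gripper":[1,1,1,1,1,1,1,1]}'; python3 g.py .4398 -.2143 .2 -6.7
```

```text
clock: 3.08
eef_pos: [0.4288, -0.0308, 0.2997]
orientation: [0.676, 0.737, 0.0, 0.0]
ft_force: [0.5, 0.6, 0.6]
finger_gap: 0.0004
t 3.08 p [ 0.4288 -0.0308  0.2997] yawY 4.97 z [ 5.e-04  2.e-04 -1.e+00] F [0.5 0.6 0.6] gap 0.0004 q [-0.25  0.11  1.62  0.    1.41 -0.34]
dp [-183.8   -5.    99.7] ang [ 0.001 -0.     0.204]
```

```bash
python3 g.py .36 -.23 .25 -6.7  .4398 -.2143 .2 -6.7
```

```text
t 3.08 p [ 0.4288 -0.0308  0.2997] yawY 4.97 z [ 5.e-04  2.e-04 -1.e+00] F [0.5 0.6 0.6] gap 0.0004 q [-0.25  0.11  1.62  0.    1.41 -0.34]
dp [-192.5  -85.9   49.6] ang [ 0.001 -0.     0.204]
dp [-183.8   -5.    99.7] ang [ 0.001 -0.     0.204]
```

```bash
python3 -m pendant '{"dp":[[-36,-1,16],[-72,-2,33],[-108,-3,50],[-146,-4,66],[-184,-5,82],[-184,-5,100],[-184,-5,100]],"angular":[[0,0,0.034],[0,0,0.068],[0,0,0.1],[0,0,0.136],[0,0,0.17],[0,0,0.204],[0,0,0.204]],"gripper":[1,1,1,1,1,1,1]}'; python3 - <<'E'
from h import *
p=grab_frame("wrist");save(p,"wrist1.png")
for m in ["round_key_top","square_key_top","bar_key_top"]:
    for d in models.search_frame(p,m)[:3]: print(m,np.round(d["bbox"],1),round(d["p"],2),atz(p,*d["bbox"][:2],.062).round(4))
E
```

```text
clock: 3.67
eef_pos: [0.4378, -0.2134, 0.1963]
orientation: [0.748, 0.664, -0.001, -0.003]
ft_force: [-0.4, 1.2, -0.5]
finger_gap: 0.0006
round_key_top [328.5 187.8  27.2  33.8] 0.82 [ 0.4433 -0.2136  0.062 ]
square_key_top [327.9 187.9  20.9  28.9] 0.41 [ 0.4427 -0.2136  0.062 ]
```

View pics/wrist1.png

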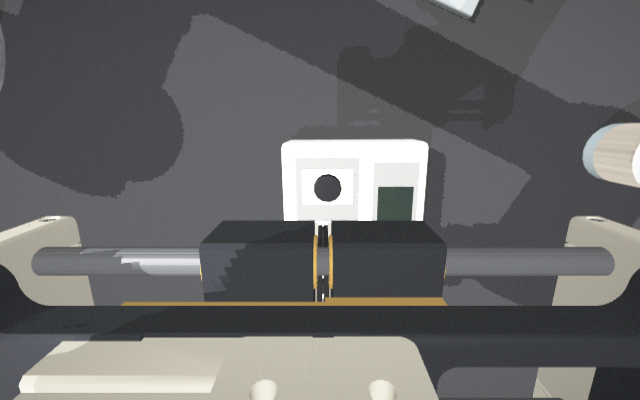

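The wrist view shows the round key at (328,188). That puts it within 4 mm of the top-camera estimate, so I'll descend.

```bash
python3 g.py .4412 -.214 .08 -6.7 .4412 -.214 .0585 -6.7
```

```text
t 3.87 p [ 0.4402 -0.2119  0.2009] yawY -6.47 z [ 1.5e-03 -7.0e-04 -1.0e+00] F [-0.7  0.5 -0.3] gap 0.0004 q [-0.61  0.3   1.66  0.    1.18 -0.49]
dp [ -1.9   1.1 120.9] ang [0.002 0.001 0.004]
dp [ -1.9   1.  142.4] ang [0.002 0.001 0.004]
```

```bash
python3 -m pendant '{"dp":[[-2,1,40],[-2,1,80],[-2,1,110],[-2,1,121],[-2,1,126],[-2,1,126]],"angular":[[0,0,0],[0,0,0],[0,0,0],[0,0,0],[0,0,0],[0,0,0]],"gripper":[1,1,1,1,1,1]}'; python3 g.py .4412 -.214 .058 -6.7
```

```text
clock: 4.37
eef_pos: [0.4409, -0.214, 0.0739]
orientation: [0.746, 0.666, 0.0, 0.0]
ft_force: [-0.4, -0.5, 0.8]
finger_gap: 0.0002
t 4.37 p [ 0.4409 -0.214   0.0739] yawY -6.48 z [ 1.e-04  0.e+00 -1.e+00] F [-0.4 -0.5  0.8] gap 0.0002 q [-0.61  0.47  1.82  0.    0.86 -0.5 ]
dp [ 0.   0.3 15.9] ang [ 0.    -0.     0.004]
```

```bash
python3 -m pendant '{"dp":[[0,0,8],[0,0,12],[0,0,15],[0,0,16.5],[0,0,17],[0,0,17]],"angular":[[0,0,0],[0,0,0],[0,0,0],[0,0,0],[0,0,0],[0,0,0]],"gripper":[1,1,1,1,1,1]}'; python3 g.py .4412 -.214 .0562 -6.7
```

```text
clock: 4.87
eef_pos: [0.4412, -0.2149, 0.0573]
orientation: [0.747, 0.665, 0.0, 0.001]
ft_force: [2.6, 1.2, 4.0]
finger_gap: 0.0005
t 4.87 p [ 0.4412 -0.2149  0.0573] yawY -6.6 z [ 1.9e-03 -8.0e-04 -1.0e+00] F [2.6 1.2 4. ] gap 0.0005 q [-0.61  0.49  1.83  0.    0.82 -0.5 ]
dp [ 0.9 -0.1  1.1] ang [0.002 0.001 0.002]
```

```bash
python3 -m pendant '{"dp":[[0,0,1],[0,0,1.5],[0,0,1.5]],"angular":[[0,0,0],[0,0,0],[0,0,0]],"gripper":[1,1,1]}'; python3 g.py .4412 -.214 .0762 -6.7 .435 -.2688 .076 -6.7
```

```text
clock: 5.12
eef_pos: [0.4413, -0.215, 0.057]
orientation: [0.747, 0.665, 0.0, 0.001]
ft_force: [-0.0, 3.0, 15.8]
finger_gap: 0.0009
t 5.12 p [ 0.4413 -0.215   0.057 ] yawY -6.59 z [ 0.0024 -0.0012 -1.    ] F [-0.   3.  15.8] gap 0.0009 q [-0.61  0.49  1.83  0.    0.81 -0.5 ]
dp [  1.   -0.1 -19.2] ang [0.003 0.001 0.002]
dp [-54.2   0.  -19. ] ang [0.003 0.001 0.002]
```

```bash
python3 -m pendant '{"dp":[[0,0,-20],[0,0,-20],[-27,0,-20],[-54,0,-20],[-54,0,-20],[-54,0,-20]],"angular":[[0,0,0],[0,0,0],[0,0,0],[0,0,0],[0,0,0],[0,0,0]],"gripper":[1,1,1,1,1,1]}'; python3 g.py .4348 -.269 .0565 -6.7
```

```text
clock: 5.62
eef_pos: [0.4335, -0.2691, 0.0746]
orientation: [0.747, 0.664, -0.0, -0.001]
ft_force: [0.0, 0.1, -1.1]
finger_gap: 0.0005
t 5.62 p [ 0.4335 -0.2691  0.0746] yawY -6.72 z [-9.e-04  6.e-04 -1.e+00] F [ 0.   0.1 -1.1] gap 0.0005 q [-0.71  0.49  1.76 -0.    0.89 -0.59]
dp [ 0.2  1.3 18.1] ang [-0.001 -0.001 -0.   ]
```

```bash
python3 -m pendant '{"dp":[[0,1,8],[0,1,12],[0,1,15],[0,1,17],[0,1,18.5],[0,1,19],[0,1,19]],"angular":[[0,0,0],[0,0,0],[0,0,0],[0,0,0],[0,0,0],[0,0,0],[0,0,0]],"gripper":[1,1,1,1,1,1,1]}'; python3 g.py .4284 -.3236 .076 -6.7
```

```text
clock: 6.2
eef_pos: [0.4349, -0.2674, 0.0571]
orientation: [0.746, 0.666, 0.0, -0.001]
ft_force: [-5.0, 3.9, 12.9]
finger_gap: 0.0007
t 6.2 p [ 0.4349 -0.2674  0.0571] yawY -6.55 z [-8.e-04  9.e-04 -1.e+00] F [-5.   3.9 12.9] gap 0.0007 q [-0.7   0.52  1.78  0.    0.85 -0.59]
dp [-56.5  -0.1 -19. ] ang [-0.001 -0.001  0.003]
```

```bash
python3 -m pendant '{"dp":[[0,0,-19],[0,0,-20],[-27,0,-20],[-55,0,-20],[-56,0,-20],[-56,0,-20]],"angular":[[0,0,0],[0,0,0],[0,0,0],[0,0,0],[0,0,0],[0,0,0]],"gripper":[1,1,1,1,1,1]}'; python3 g.py .4284 -.3236 .0565 -6.7
```

```text
clock: 6.7
eef_pos: [0.4285, -0.3248, 0.0756]
orientation: [0.747, 0.665, 0.0, -0.0]
ft_force: [-1.0, -0.1, -0.3]
finger_gap: 0.0002
t 6.7 p [ 0.4285 -0.3248  0.0756] yawY -6.69 z [ 1.e-04  2.e-04 -1.e+00] F [-1.  -0.1 -0.3] gap 0.0002 q [-0.79  0.53  1.68  0.    0.93 -0.67]
dp [ 1.2 -0.3 19.1] ang [ 0. -0.  0.]
```

```bash
python3 -m pendant '{"dp":[[1,0,8],[1,0,12],[1,0,15],[1,0,17],[1,0,19],[1,0,20],[1,0,20]],"angular":[[0,0,0],[0,0,0],[0,0,0],[0,0,0],[0,0,0],[0,0,0],[0,0,0]],"gripper":[1,1,1,1,1,1,1]}'; python3 g.py .45 0 .30 20 .4284 -.3236 .25 -6
```

```text
clock: 7.28
eef_pos: [0.4287, -0.3219, 0.0571]
orientation: [0.746, 0.666, 0.0, -0.001]
ft_force: [-3.8, 5.5, 12.1]
finger_gap: 0.0003
t 7.28 p [ 0.4287 -0.3219  0.0571] yawY -6.56 z [-6.0e-04  1.3e-03 -1.0e+00] F [-3.8  5.5 12.1] gap 0.0003 q [-0.79  0.56  1.7   0.    0.88 -0.67]
dp [ 322.6  -15.8 -242.5] ang [-0.    -0.001 -0.464]
dp [  -1.5   -0.3 -192.9] ang [-0.001 -0.001 -0.01 ]
```

```bash
python3 -m pendant '{"dp":[[0,0,-41],[0,0,-82],[0,0,-123],[20,0,-164],[50,0,-190],[90,-3,-200],[131,-6,-205],[172,-9,-210]],"angular":[[0,0,0],[0,0,0],[0,0,-0.05],[0,0,-0.15],[0,0,-0.27],[0,0,-0.39],[0,0,-0.51],[0,0,-0.63]],"gripper":[1,1,1,1,0.6,0.6,0.6,0.6]}'; python3 g.py .48 .10 .27 70  .522 .268 .25 86
python3 - <<'E'
from h import *
t=grab_frame("top");s=grab_frame("scene")
def tri(a,b):
    c1,d1=ray(t,*a);c2,d2=ray(s,*b);A=np.stack([d1,-d2],1);k=np.linalg.lstsq(A,c2-c1,rcond=None)[0];x=c1+k[0]*d1;y=c2+k[1]*d2;return ((x+y)/2).round(3),np.linalg.norm(x-y).round(4)
r=lambda u,v:(120+u/4,165+v/4); q=lambda u,v:(350+u/4,190+v/4)
print("purple",tri(r(282,440),q(392,117)));print("pink",tri(r(205,502),q(483,137)));print("yel",tri(r(338,490),(442,181)));print("big",tri(r(318,98),q(145,183)));print("probe",tri(r(304,286),q(271,157)))
E
```

```text
clock: 7.95
eef_pos: [0.4397, -0.1503, 0.2671]
orientation: [0.502, 0.865, 0.0, 0.001]
ft_force: [1.1, 0.7, -0.5]
finger_gap: 0.0222
t 7.95 p [ 0.4397 -0.1503  0.2671] yawY 29.8 z [ 0.0022 -0.001  -1.    ] F [ 1.1  0.7 -0.5] gap 0.0222 q [-0.49  0.2   1.61  0.    1.33 -1.01]
dp [197.2 159.4  -3.1] ang [ 0.001  0.002 -0.702]
dp [322.2 279.3  16.8] ang [ 0.     0.002 -0.981]
purple (array([0.44 , 0.281, 0.16 ]), np.float64(0.0038))
pink (array([0.409, 0.32 , 0.159]), np.float64(0.0026))
yel (array([0.418, 0.228, 0.223]), np.float64(0.0017))
big (array([0.614, 0.258, 0.201]), np.float64(0.0103))
probe (array([0.522, 0.269, 0.169]), np.float64(0.001))
```

```bash
python3 -m pendant '{"dp":[[30,25,-3],[60,50,-3],[90,75,-3],[122,102,-3],[155,130,-3],[187,158,-3],[217,186,-3],[248,214,0]],"angular":[[0,0,-0.12],[0,0,-0.24],[0,0,-0.36],[0,0,-0.48],[0,0,-0.6],[0,0,-0.72],[0,0,-0.84],[0,0,-0.96]],"gripper":[0.5,0.5,0.5,0.5,0.5,0.5,0.5,0.5]}'; python3 g.py .522 .268 .25 86
```

```text
clock: 8.72
eef_pos: [0.504, 0.1691, 0.2666]
orientation: [0.045, 0.999, 0.0, 0.001]
ft_force: [0.8, -0.9, -0.0]
finger_gap: 0.0459
t 8.72 p [0.504  0.1691 0.2666] yawY 84.8 z [ 0.0018 -0.     -1.    ] F [ 0.8 -0.9 -0. ] gap 0.0459 q [ 0.18  0.33  1.44 -0.    1.38 -1.3 ]
dp [ -9.  100.1  16.6] ang [ 0.     0.002 -0.021]
```

```bash
python3 -m pendant '{"dp":[[-3,35,3],[-6,70,8],[-9,100,16],[-9,100,16],[-9,100,16]],"angular":[[0,0,-0.02],[0,0,-0.02],[0,0,-0.02],[0,0,-0.02],[0,0,-0.02]],"gripper":[0.5,0.5,0.5,0.5,0.5]}'; python3 - <<'E'
from h import *
p=grab_frame("wrist");save(p,"wrist2.png")
print(proj(p,[.522,.268,.169]),proj(p,[.522,.268,.125]))
for m in ["probe_handle","electrode"]:
    for d in models.search_frame(p,m)[:4]: print(m,np.round(d["bbox"],1),round(d["p"],2))
E
python3 g.py .522 .268 .25 86
```

```text
clock: 9.13
eef_pos: [0.5217, 0.2669, 0.2489]
orientation: [0.037, 0.999, -0.001, -0.001]
ft_force: [0.4, -0.9, -1.1]
finger_gap: 0.0458
[324.33644365 202.95584868] [324.10830846 190.69027668]
probe_handle [418.1 102.5  80.5 109.1] 0.96
probe_handle [394.4 100.5 119.3  40.4] 0.81
probe_handle [327.9 201.8  21.5  31.9] 0.75
probe_handle [255.9 166.4  58.4 122.9] 0.67
electrode [422.6 197.4  34.1  30.4] 0.88
t 9.28 p [0.5221 0.2649 0.2505] yawY 85.58 z [ 4.e-04 -3.e-04 -1.e+00] F [-0.6 -0.6  0.5] gap 0.0457 q [ 0.34  0.44  1.31 -0.    1.39 -1.15]
dp [0.3 3.1 0.5] ang [-0.     0.    -0.007]
```

View pics/wrist2.png

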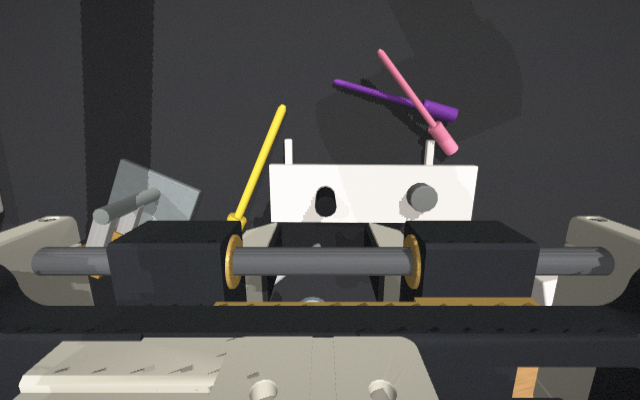

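The wrist view shows the probe handle at (326,202), where I predicted (324,203). The electrode cap is at (422,197). I'll descend to grasp.

```bash
python3 -m pendant '{"dp":[[0,3.5,30],[0,3.5,60],[0,3.5,90],[0,3.5,105],[0,3.5,112],[0,3.5,112],[0,3.5,112]],"angular":[[0,0,0],[0,0,0],[0,0,0],[0,0,0],[0,0,0],[0,0,0],[0,0,0]],"gripper":[0.5,0.5,0.5,0.5,0.5,0.5,0.5]}'; python3 g.py .522 .269 .138 86
```

```text
clock: 9.87
eef_pos: [0.5229, 0.2689, 0.1395]
orientation: [0.038, 0.999, 0.0, 0.001]
ft_force: [-0.6, -0.0, 0.2]
finger_gap: 0.0458
t 9.87 p [0.5229 0.2689 0.1395] yawY 85.59 z [ 1.6e-03  6.0e-04 -1.0e+00] F [-0.6 -0.   0.2] gap 0.0458 q [ 0.34  0.53  1.47 -0.    1.14 -1.15]
dp [0.9 0.  1.5] ang [ 0.001  0.002 -0.007]
```

```bash
python3 -m pendant '{"dp":[[0,0,1.5],[0,0,1.5],[0,0,1.5],[0,0,1.5],[0,0,1.5],[0,0,1.5],[0,0,1.5],[0,0,1.5]],"angular":[[0,0,0],[0,0,0],[0,0,0],[0,0,0],[0,0,0],[0,0,0],[0,0,0],[0,0,0]],"gripper":[0.6,0.7,0.8,0.9,1,1,1,1]}' 30; python3 g.py .522 .269 .138 86
python3 - <<'E'
from h import *
s=grab_frame("scene");save(s,"scene1.png");p=grab_frame("wrist");save(p,"wrist3.png")
E
```

```text
clock: 10.53
eef_pos: [0.5223, 0.2695, 0.1373]
orientation: [0.038, 0.999, 0.0, 0.0]
ft_force: [-0.5, 0.1, 4.3]
finger_gap: 0.0174
t 10.53 p [0.5223 0.2695 0.1373] yawY 85.66 z [ 8.e-04  3.e-04 -1.e+00] F [-0.5  0.1  4.3] gap 0.0174 q [ 0.35  0.54  1.47  0.    1.13 -1.15]
dp [ 0.2 -0.5 -0.7] ang [ 0.     0.001 -0.006]
```

```bash
python3 -m pendant '{"dp":[[0,0,-10],[0,0,-25],[0,0,-45],[0,0,-70],[0,0,-95],[0,0,-120],[0,0,-140],[0,0,-140]],"angular":[[0,0,0],[0,0,0],[0,0,0],[0,0,0],[0,0,0],[0,0,0],[0,0,0],[0,0,0]],"gripper":[1,1,1,1,1,1,1,1]}'
python3 - <<'E'
from h import *
s=grab_frame("scene");save(s,"scene2.png");p=grab_frame("top");save(p,"top2.png")
print(models.search_frame(s,"probe"))
a=cv2.imread("pics/scene2.png");cv2.imwrite("pics/scene2a.png",cv2.resize(a[150:350,300:500],None,fx=3,fy=3))
E
python3 g.py .582 .009 .277 60
```

```text
clock: 11.3
eef_pos: [0.5235, 0.27, 0.2817]
orientation: [0.038, 0.999, 0.002, 0.004]
ft_force: [0.4, 0.6, -0.7]
finger_gap: 0.0175
[{'bbox': [360.1, 251.8, 55.4, 8.3], 'p': 0.97}, {'bbox': [327.0, 277.7, 91.0, 30.2], 'p': 0.84}, {'bbox': [466.6, 293.4, 10.2, 64.0], 'p': 0.83}, {'bbox': [423.5, 206.5, 14.7, 59.4], 'p': 0.58}, {'bbox': [463.4, 287.7, 33.6, 54.0], 'p': 0.55}, {'bbox': [309.0, 134.1, 6.6, 10.1], 'p': 0.51}]
t 11.45 p [0.5215 0.2693 0.2757] yawY 85.66 z [-1.7e-03 -5.0e-04 -1.0e+00] F [ 0.3  0.3 -1.7] gap 0.0176 q [ 0.35  0.43  1.26  0.    1.46 -1.15]
dp [ -80.  -254.9   -1.2] ang [-0.001 -0.001  0.448]
```

View pics/scene2a.png

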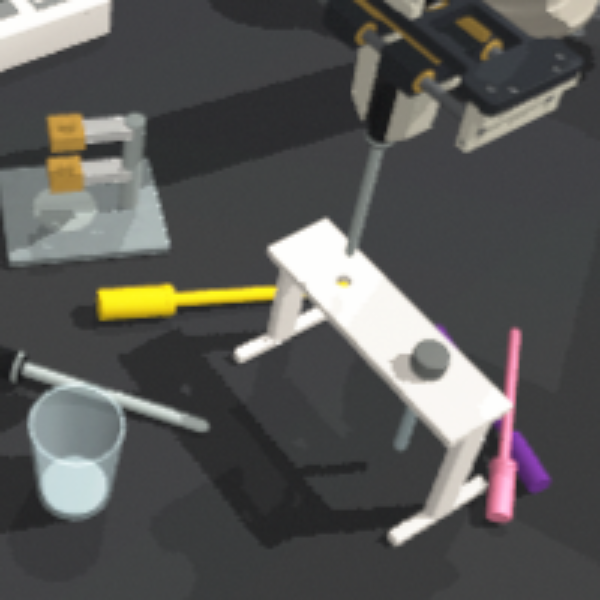

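The probe is held upright and its tip at (417,233) is clear of the rack. The electrode still hangs in its hole and the beaker hasn't moved. The loose look-alikes have toppled over by themselves, clear of my path. Next is the stand.

```bash
python3 g.py .582 .009 .277 85.7
```

```text
t 11.45 p [0.5215 0.2693 0.2757] yawY 85.66 z [-1.7e-03 -5.0e-04 -1.0e+00] F [ 0.3  0.3 -1.7] gap 0.0176 q [ 0.35  0.43  1.26  0.    1.46 -1.15]
dp [ -80.  -254.9   -1.2] ang [-0.001 -0.002 -0.001]
```

```bash
python3 -m pendant '{"dp":[[-6,-20,0],[-15,-50,0],[-26,-85,0],[-38,-122,0],[-50,-160,0],[-62,-196,0],[-72,-228,0],[-77,-245,0]],"angular":[[0,0,0],[0,0,0],[0,0,0],[0,0,0],[0,0,0],[0,0,0],[0,0,0],[0,0,0]],"gripper":[1,1,1,1,1,1,1,1]}'
python3 -m pendant '{"dp":[[-3,-9,0],[-3,-10,0],[-3,-10,0],[-3,-10,0]],"angular":[[0,0,0],[0,0,0],[0,0,0],[0,0,0]],"gripper":[1,1,1,1]}'
python3 - <<'E'
from h import *
for n in ["wrist","scene","top"]:
    p=grab_frame(n);save(p,n+"4.png")
    T=np.array(bot.get_obs()["eef_pos"]);print(n,T.round(4),"tip",proj(p,T-[0,0,.1273]).round(1),"bush",proj(p,[.582,.0089,.11]).round(1))
    a=cv2.imread(f"pics/{n}4.png");u,v=proj(p,[.582,.0089,.13]);u=int(u);v=int(v);x0=max(0,u-50);y0=max(0,v-50)
    print(x0,y0);cv2.imwrite(f"pics/{n}4a.png",cv2.resize(a[y0:y0+100,x0:x0+100],None,fx=6,fy=6,interpolation=cv2.INTER_CUBIC))
E
python3 g.py .582 .009 .277 85.7
```

```text
clock: 12.12
eef_pos: [0.58, 0.0155, 0.2745]
orientation: [0.039, 0.999, -0.0, -0.002]
ft_force: [-0.5, -0.0, 0.0]
finger_gap: 0.0173
clock: 12.45
eef_pos: [0.5821, 0.0105, 0.2762]
orientation: [0.037, 0.999, 0.0, -0.001]
ft_force: [-0.7, 0.6, -0.7]
finger_gap: 0.0175
wrist [0.5822 0.0107 0.2765] tip [322.9 189.7] bush [321.2 181.6]
271 135
scene [0.5822 0.0107 0.2767] tip [322.7 180. ] bush [322.  191.3]
272 135
top [0.5823 0.0105 0.2768] tip [316.2 208.1] bush [317.2 211. ]
267 159
t 12.6 p [0.5823 0.0105 0.2768] yawY 85.77 z [ 0.e+00  3.e-04 -1.e+00] F [-0.1  0.1 -0.4] gap 0.0172 q [-0.11  0.42  1.27  0.    1.45 -1.61]
dp [ 0.2 -1.6 -0.2] ang [0.    0.    0.001]
```

View pics/wrist4a.png

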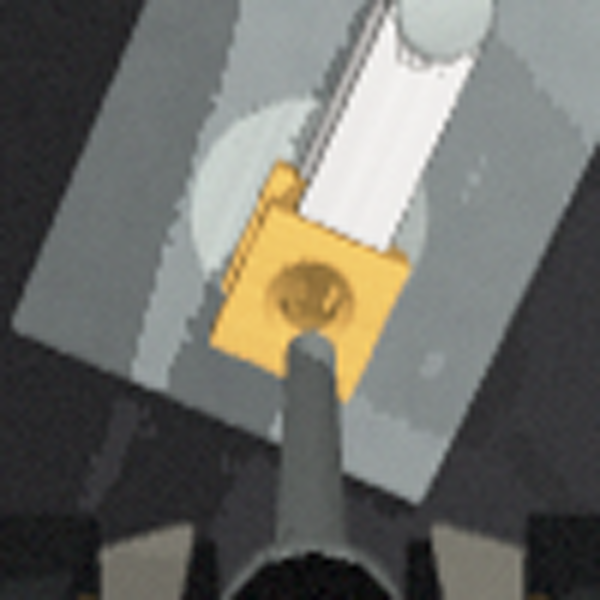

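View pics/scene4a.png

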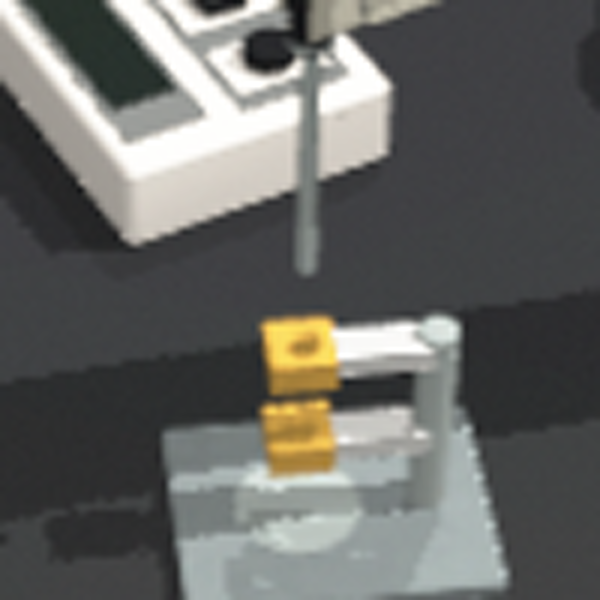

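View pics/top4.png

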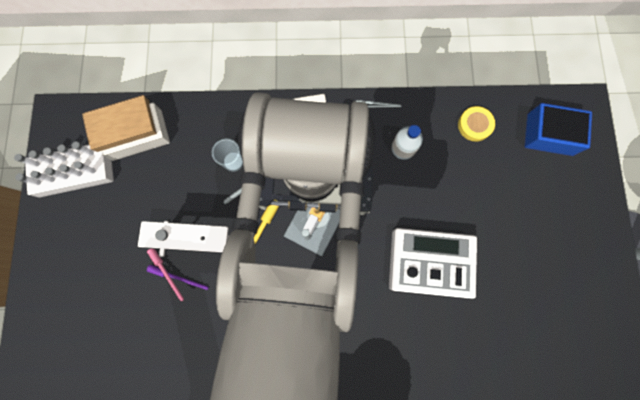

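```bash
python3 - <<'E'
from h import *
w=grab_frame("wrist");s=grab_frame("scene");T=np.array(bot.get_obs()["eef_pos"])
print(T.round(4))
for n,p,tip,b in [("w",w,(322.7,190.8),(322.8,184.5)),("s",s,(322.8,180.5),(322.7,192.7))]:
    t=atz(p,*tip,T[2]-.1273);B=atz(p,*b,.11);print(n,t.round(4),B.round(4),"move",(B-t).round(4))
# angle of rod in wrist/scene: top of rod
print([proj(s,T+[0,0,z]).round(1) for z in (-.1273,-.03)],[proj(w,T+[0,0,z]).round(1) for z in (-.1273,-.08)])
E
```

```text
[0.5824 0.0101 0.2769]
w [0.5836 0.0104 0.1496] [0.5858 0.0103 0.11  ] move [ 0.0022 -0.     -0.0396]
s [0.5832 0.0124 0.1496] [0.5837 0.014  0.11  ] move [ 0.0005  0.0016 -0.0396]
[array([322.5, 179.8]), array([323.4, 148.2])] [array([322.4, 189.6]), array([322.4, 202.7])]
```

```bash
python3 g.py .5837 .0108 .2455 85.7
```

```text
t 12.7 p [0.5824 0.0101 0.2769] yawY 85.74 z [ 2.e-04  2.e-04 -1.e+00] F [-0.2  0.4 -0.6] gap 0.0175 q [-0.11  0.42  1.27  0.    1.45 -1.61]
dp [-1.3  0.8 31.4] ang [0.    0.    0.001]
```

```bash
python3 -m pendant '{"dp":[[-1,0.5,10],[-1.3,0.8,20],[-1.3,0.8,29],[-1.3,0.8,31],[-1.3,0.8,31],[-1.3,0.8,31]],"angular":[[0,0,0],[0,0,0],[0,0,0],[0,0,0],[0,0,0],[0,0,0]],"gripper":[1,1,1,1,1,1]}'
python3 - <<'E'
from h import *
for n in ["wrist","scene"]:
    p=grab_frame(n);save(p,n+"5.png")
    T=np.array(bot.get_obs()["eef_pos"]);print(n,T.round(4),"tip",proj(p,T-[0,0,.1273]).round(1),"bush",proj(p,[.584,.011,.11]).round(1))
    a=cv2.imread(f"pics/{n}5.png");u,v=proj(p,[.582,.0089,.12]);u=int(u);v=int(v);x0=max(0,u-30);y0=max(0,v-30)
    print(x0,y0);cv2.imwrite(f"pics/{n}5a.png",cv2.resize(a[y0:y0+60,x0:x0+60],None,fx=10,fy=10,interpolation=cv2.INTER_CUBIC))
E
```

```text
clock: 13.2
eef_pos: [0.5839, 0.0098, 0.2456]
orientation: [0.038, 0.999, 0.0, -0.0]
ft_force: [0.9, -0.4, -0.8]
finger_gap: 0.0173
wrist [0.5841 0.0097 0.246 ] tip [322.8 189.8] bush [324.1 187.7]
291 158
scene [0.5841 0.0097 0.2462] tip [321.6 189.2] bush [321.9 192.1]
292 158
```

View pics/wrist5a.png

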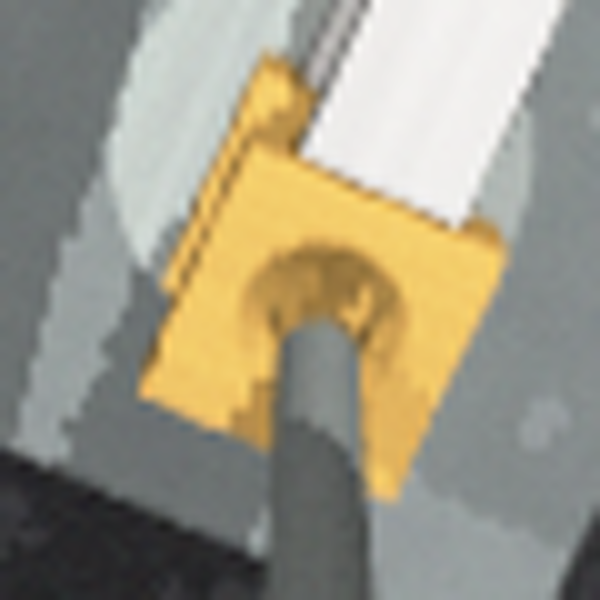

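View pics/scene5a.png

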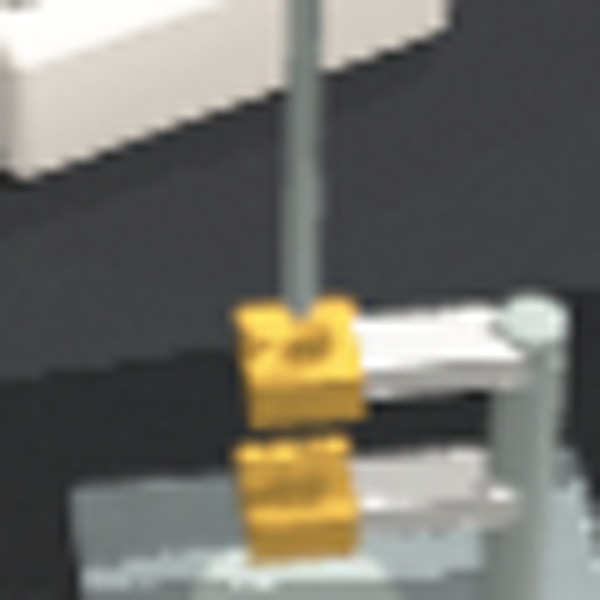

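```bash
python3 - <<'E'
from h import *
w=grab_frame("wrist");s=grab_frame("scene");T=np.array(bot.get_obs()["eef_pos"])
print(T.round(4))
for n,p,tip,b in [("w",w,(322.7,190.5),(323,190.2)),("s",s,(322.0,189.0),(322.2,191.8))]:
    t=atz(p,*tip,T[2]-.1273);B=atz(p,*b,.11);print(n,t.round(4),B.round(4),"move",(B-t).round(4))
E
python3 g.py .584 .011 .22 85.7
```

```text
[0.5841 0.0097 0.2463]
w [0.5852 0.0095 0.119 ] [0.5871 0.0097 0.11  ] move [ 0.0018  0.0002 -0.009 ]
s [0.5829 0.0098 0.119 ] [0.5828 0.0107 0.11  ] move [-0.0002  0.0009 -0.009 ]
t 13.4 p [0.5841 0.0097 0.2463] yawY 85.65 z [ 0.001 -0.    -1.   ] F [ 0.1  0.3 -1.1] gap 0.0173 q [-0.11  0.44  1.32  0.    1.38 -1.61]
dp [ 0.2  1.3 26.3] ang [ 0.     0.001 -0.001]
```

```bash
python3 -m pendant '{"dp":[[-0.8,0.5,3],[-0.8,0.5,7],[-0.8,0.5,11],[-0.8,0.5,15],[-0.8,0.5,18],[-0.8,0.5,20],[-0.8,0.5,20]],"angular":[[0,0,0],[0,0,0],[0,0,0],[0,0,0],[0,0,0],[0,0,0],[0,0,0]],"gripper":[1,1,1,1,1,1,1]}'
python3 g.py .584 .011 .22 85.7
python3 - <<'E'
from h import *
for n in ["wrist","scene"]:
    p=grab_frame(n);save(p,n+"6.png")
    a=cv2.imread(f"pics/{n}6.png");u,v=proj(p,[.582,.0089,.12]);u=int(u);v=int(v);x0=max(0,u-30);y0=max(0,v-30)
    cv2.imwrite(f"pics/{n}6a.png",cv2.resize(a[y0:y0+60,x0:x0+60],None,fx=8,fy=8,interpolation=cv2.INTER_CUBIC))
E
```

```text
clock: 13.98
eef_pos: [0.5844, 0.0103, 0.2251]
orientation: [0.038, 0.999, 0.0, -0.001]
ft_force: [0.5, 0.5, -0.4]
finger_gap: 0.0177
t 13.98 p [0.5844 0.0103 0.2251] yawY 85.66 z [-1.1e-03  2.0e-04 -1.0e+00] F [ 0.5  0.5 -0.4] gap 0.0177 q [-0.11  0.45  1.35  0.    1.33 -1.61]
dp [0.5 0.7 5.1] ang [ 0.    -0.001 -0.001]
```

View pics/wrist6a.png

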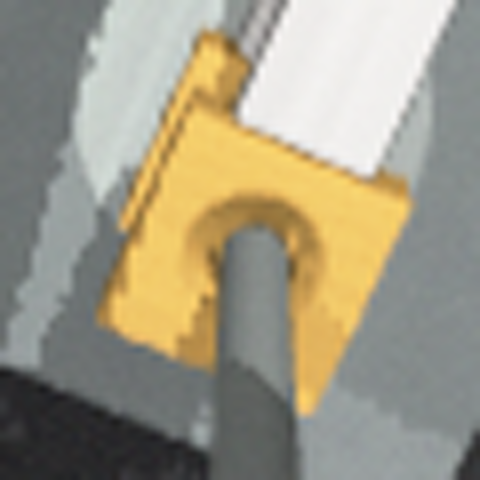

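View pics/scene6a.png

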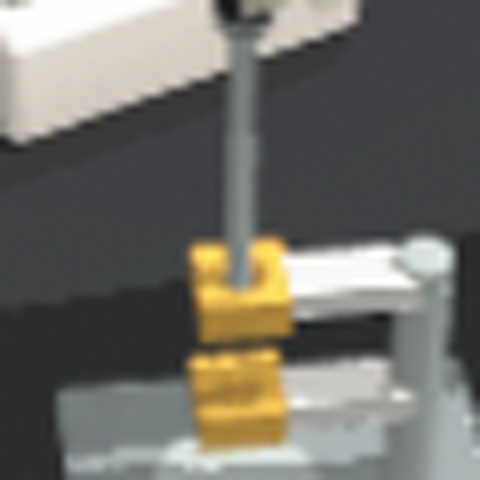

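The tip is inside the upper bushing with no side force. The rod is centred in the hole in the wrist view. I'll continue down.

```bash
python3 -m pendant '{"dp":[[0,0,5],[0,0,10],[0,0,15],[0,0,20],[0,0,25],[0,0,29],[0,0,30],[0,0,30]],"angular":[[0,0,0],[0,0,0],[0,0,0],[0,0,0],[0,0,0],[0,0,0],[0,0,0],[0,0,0]],"gripper":[1,1,1,1,1,1,1,1]}'
python3 g.py .584 .011 .155 85.7
python3 - <<'E'
from h import *
for n in ["wrist","scene"]:
    p=grab_frame(n);save(p,n+"7.png")
    a=cv2.imread(f"pics/{n}7.png");u,v=proj(p,[.582,.0089,.12]);u=int(u);v=int(v);x0=max(0,u-30);y0=max(0,v-30)
    cv2.imwrite(f"pics/{n}7a.png",cv2.resize(a[y0:y0+60,x0:x0+60],None,fx=8,fy=8,interpolation=cv2.INTER_CUBIC))
E
```

```text
clock: 14.75
eef_pos: [0.5845, 0.0102, 0.1953]
orientation: [0.038, 0.999, 0.0, -0.0]
ft_force: [-0.1, 0.1, -1.4]
finger_gap: 0.0177
t 14.75 p [0.5845 0.0102 0.1953] yawY 85.66 z [-7.e-04  1.e-04 -1.e+00] F [-0.1  0.1 -1.4] gap 0.0177 q [-0.11  0.48  1.4   0.    1.26 -1.61]
dp [ 0.6  0.7 40.3] ang [ 0.    -0.001 -0.001]
```

View pics/scene7a.png

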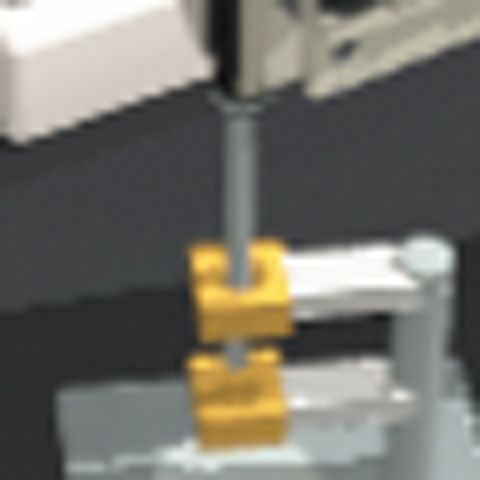

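View pics/wrist7a.png

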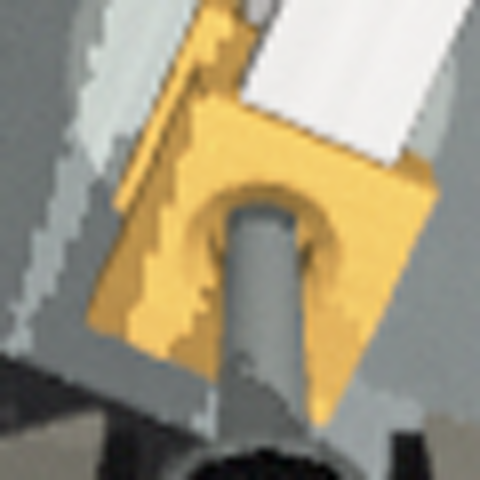

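```bash
python3 -m pendant '{"dp":[[0,0,4],[0,0,7],[0,0,10],[0,0,13],[0,0,16],[0,0,19],[0,0,20],[0,0,20]],"angular":[[0,0,0],[0,0,0],[0,0,0],[0,0,0],[0,0,0],[0,0,0],[0,0,0],[0,0,0]],"gripper":[1,1,1,1,1,1,1,1]}'
python3 g.py .584 .011 .155 85.7
```

```text
clock: 15.52
eef_pos: [0.5846, 0.0103, 0.1754]
orientation: [0.038, 0.999, 0.0, -0.0]
ft_force: [-1.0, -0.0, -1.2]
finger_gap: 0.0176
t 15.52 p [0.5846 0.0103 0.1754] yawY 85.66 z [-6.e-04  2.e-04 -1.e+00] F [-1.  -0.  -1.2] gap 0.0176 q [-0.11  0.49  1.43  0.    1.22 -1.61]
dp [ 0.6  0.7 20.4] ang [ 0.    -0.001 -0.001]
```

```bash
python3 -m pendant '{"dp":[[0,0,4],[0,0,7],[0,0,10],[0,0,13],[0,0,16],[0,0,19],[0,0,20.5],[0,0,20.5]],"angular":[[0,0,0],[0,0,0],[0,0,0],[0,0,0],[0,0,0],[0,0,0],[0,0,0],[0,0,0]],"gripper":[1,1,1,1,1,1,1,1]}'
python3 -m pendant '{"dp":[[0,0,0],[0,0,0],[0,0,0],[0,0,0]],"angular":[[0,0,0],[0,0,0],[0,0,0],[0,0,0]],"gripper":[1,1,1,1]}'
python3 g.py .584 .011 .155 85.7
python3 - <<'E'
from h import *
for n in ["wrist","scene","top"]:
    p=grab_frame(n);save(p,n+"8.png")
    if n!="wrist":
        for m in ["electrode","beaker","bottle"]: print(n,m,[(np.round(d["bbox"]),round(d["p"],2)) for d in models.search_frame(p,m)][:2])
    a=cv2.imread(f"pics/{n}8.png");u,v=proj(p,[.582,.0089,.09]);u=int(u);v=int(v);x0=max(0,u-30);y0=max(0,v-30)
    T=np.array(bot.get_obs()["eef_pos"]);print((proj(p,T-[0,0,.1273])-[x0,y0])*8)
    cv2.imwrite(f"pics/{n}8a.png",cv2.resize(a[y0:y0+60,x0:x0+60],None,fx=8,fy=8,interpolation=cv2.INTER_CUBIC))
E
```

```text
clock: 16.18
eef_pos: [0.5845, 0.0102, 0.1548]
orientation: [0.038, 0.999, 0.0, -0.0]
ft_force: [-1.1, 0.5, -0.7]
finger_gap: 0.0171
clock: 16.52
eef_pos: [0.5848, 0.0102, 0.1555]
orientation: [0.038, 0.999, 0.0, 0.0]
ft_force: [0.5, -0.4, -0.9]
finger_gap: 0.017
t 16.52 p [0.5848 0.0102 0.1555] yawY 85.66 z [ 3.e-04  1.e-04 -1.e+00] F [ 0.5 -0.4 -0.9] gap 0.017 q [-0.11  0.51  1.46  0.    1.17 -1.61]
dp [0.8 0.7 0.5] ang [ 0.     0.    -0.001]
[262.34868656 123.47882935]
scene electrode [(array([442., 281.,  18.,  38.]), 0.49)]
scene beaker [(array([324., 302.,  30.,  46.]), 0.96)]
scene bottle [(array([216., 185.,  28.,  46.]), 0.79)]
[238.91042702 387.9842628 ]
top electrode [(array([434., 274.,   8.,  16.]), 0.58)]
top beaker [(array([228., 155.,  30.,  30.]), 0.69)]
top bottle [(array([405., 143.,  34.,  36.]), 0.84)]
[242.15619323 263.77301422]
```

View pics/scene8a.png

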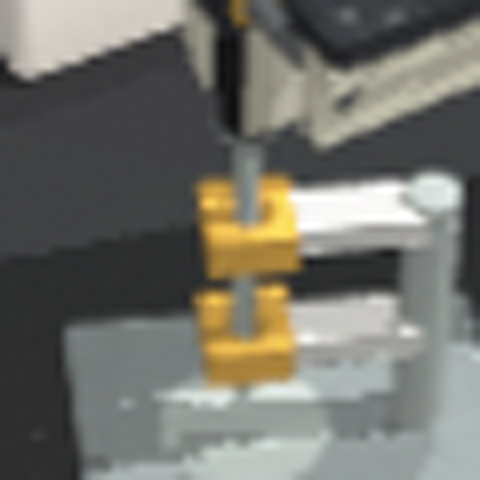

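View pics/scene8.png

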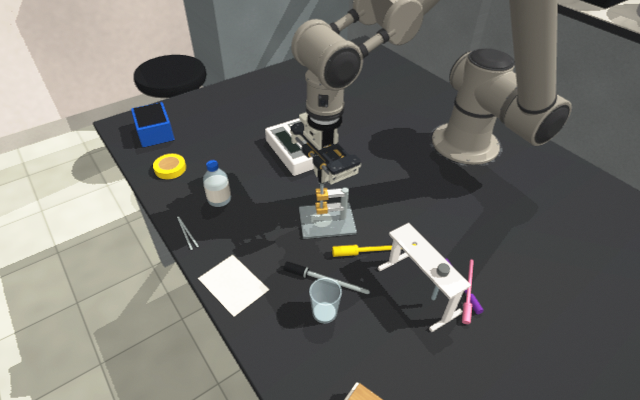

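View pics/wrist8a.png

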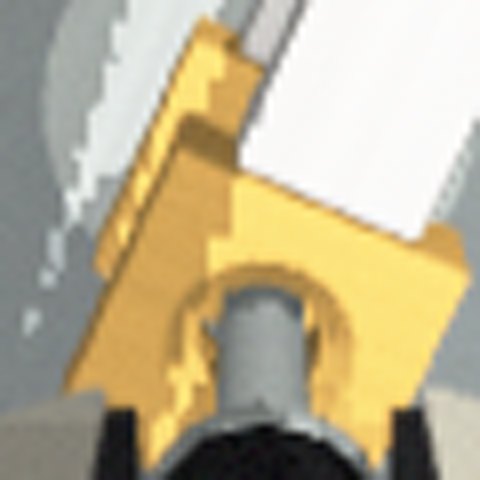

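The rod passes through both bushings without force. The beaker, bottle and electrode boxes are unchanged. Last check before handing in is whether the probe slipped in the grip, using the handle's underside.

```bash
python3 - <<'E'
from h import *
s=grab_frame("scene");T=np.array(bot.get_obs()["eef_pos"])
u,v=proj(s,[.582,.0089,.09]);x0=int(u)-30;y0=int(v)-30
print("underside pred in crop",((proj(s,[T[0],T[1],T[2]-.0123])-[x0,y0])*8).round(), "upper bush top",((proj(s,[.584,.0105,.11])-[x0,y0])*8).round())
E
python3 g.py .584 .011 .155 85.7
```

```text
underside pred in crop [246. 130.] upper bush top [246. 208.]
t 17.02 p [0.5847 0.0102 0.1553] yawY 85.66 z [ 1.e-04  1.e-04 -1.e+00] F [-0.5 -0.5 -0.8] gap 0.0174 q [-0.11  0.51  1.46  0.    1.17 -1.61]
dp [0.8 0.7 0.3] ang [ 0.     0.    -0.001]
```

```bash
python3 -c "
from station import ticket
print(ticket.sign_off())"; python3 g.py
```

```text
the job is handed in; nothing more can be done
None
the job is handed in; nothing more can be done
```

The job is handed in at about 17 s on the robot's clock, with the probe held upright through both bushings. No verdict was reported.

- **Keys:** I pressed round, then square, then bar, one at a time. Each bottomed out at 57 mm, with 12–16 N of downward force, and I lifted 18–20 mm off before moving on. I did not check the keys' up position directly after the last press; I relied on their springs.
- **Probe:** I took the slim black probe from the rack and threaded it through the upper and then the lower bushing with no measurable contact force.
- **Final pose:** By calculation from the tool height, the tip is about 28 mm above the bench, roughly midway in the gap. I could not see the tip itself, because the lower bushing hides it in the scene view. The position of the handle's underside in that view agreed with no slip in the grip. The rod is vertical to about 0.001 rad, and the gripper stays closed on the handle with a 30 N grip set.
- **Bystanders:** The beaker and bottle were at their starting pixels in both outside views. The electrode was at its starting pixels in the scene view. In the top view the detector reported the electrode on the meter, which I took as a false detection.
- **Disagreements:** The cameras differed by up to about 4 mm on the bushing's position, so I used the average offset. The loose look-alike probes by the rack had toppled by the time I lifted the probe. I didn't see what caused it, and they stayed on the bench.

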